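Seat the tube-spinner rotor on its square drive and lock it

TASK

The rotor has been set down on the spindle of the tube spinner but sits crooked to the square drive, so it rides high: nudge it round until its square bore drops over the square and the rotor is fully home. Then take the black hold-down pin from its grey block and put it down through the rotor hub into the spindle until its flange lies flat on the hub, and let go. Leave the tube rack, the bottle and the clear ring where they are.

Things in the scene. Friction and masses are not known exactly. Their poses are not given: they have to be found in the camera images.
- machine: The tube spinner: a fixed, low grey and white box, 240 (x) x 210 (y) mm, its top 85 mm above the bench. Origin: centre of its underside. The spindle stands upright in the middle of its top and is fixed: it does not turn.
- spindle: Fixed steel spindle. Origin: on its axis in the seat plane (top of its 68 mm flange, 90 mm above the bench), where the rotor's underside lies when home; z up; x, y square to the drive's flats. Upward from there: a square drive 26.4 x 26.4 mm, 18 mm high, then a round pilot, 27.4 mm in diameter, to 30 mm. A 13 mm hole runs down its axis from the top to the seat plane.
- rotor: Loose aluminium rotor, 0.42 kg: deck 150 mm in diameter, 12 mm thick; hub block 42 x 42 mm, 32 mm tall, with a 28.4 mm square through bore. Origin: bore centre at the underside; x, y square to the bore's flats; z up. At the start the bore is round the pilot and the underside rests on the square, 18 mm above the seat plane, its flats 17 to 45 degrees from those of the drive.
- post_a (a point): Foot of an upright lifting post on the rotor's deck, 10 mm in diameter, 22 mm tall; at x = +52 mm of the rotor, y = 0, 12 mm above its underside. Pushed sideways (about 1 N) it turns the rotor about the spindle, either way. When bore and square agree within 2 to 3 degrees, at any quarter turn, the rotor drops 18 mm by its own weight and turns no further.
- post_b (a point): Foot of the other, equal post, at x = -52 mm of the rotor, y = 0. The white tube caps near the rotor's rim stand 3 mm above the deck.
- pin_grip (a point): Black hold-down pin, 90 g; this point: centre of its upright round knob (26 mm in diameter, 24 mm below to 22 mm above it). Below: a flange 48 mm in diameter, 6 mm thick, underside 30 mm below the point; then a steel shank 10 mm in diameter, its tapered tip 58 mm below the point. z: up along the pin. Home, the point is 62 mm above the spindle's seat plane.
- holder: Fixed grey block, 60 x 60 mm, 40 mm high, with a 13 mm hole, 32 mm deep, in the middle of its top, in which the pin stands at the start with its flange on the block. Origin: centre of its underside. It may be to the left or the right of the machine.
- rack_center (a point): Centre of the black tube rack, 120 x 75 x 35 mm, long side along its x, loose; to be left alone.
- bottle_center (a point): Centre of the white bottle, 64 mm in diameter, 150 mm high, loose; to be left alone.
- ring_center (a point): Centre of the clear plastic ring lying on the bench, 90 mm in diameter, 12 mm high, loose; to be left alone.

How it is judged:
On the way:
1. the rotor is fully home on the square drive, the pin not yet in it (z of rotor in the frame of spindle below 0.004 m and horizontal distance between rotor and spindle below 0.004 m and angle between rotor's own z axis and vertical below 0.06 rad and horizontal distance between pin_grip and spindle above 0.03 m), for 0.2 s.
At the end, for the whole second after the job is handed in: The rotor lies on the seat plane (within 4 mm in height and sideways, tilt under 0.06 rad), square to the drive within 0.15 rad at any quarter turn; the pin stands in the spindle with its flange on the hub (within 4 mm of fully down, 6 mm of the axis, tilt under 0.1 rad) and is released (z of rotor in the frame of spindle below 0.004 m and horizontal distance between rotor and spindle below 0.004 m and angle between rotor's own z axis and vertical below 0.06 rad and (angle between the x axis of rotor and the x axis of spindle, either way round below 0.15 rad or angle between the x axis of rotor and the y axis of spindle, either way round below 0.15 rad) and z of pin_grip in the frame of spindle below 0.066 m and horizontal distance between pin_grip and spindle below 0.006 m and angle between pin_grip's own z axis and vertical below 0.1 rad); the robot touches nothing.
It fails at once if the tube rack, the bottle or the clear ring was shifted by more than 30 mm (distance of any of rack_center, bottle_center, ring_center from where it was at the start of the episode above 0.03 m).
It also fails if it takes over 64 s, if anything falls off the work surface, if the arm or the gripper's body presses on something with over 40 N, if the wrist force passes 120 N, or if a joint passes its speed limit or range.

ROBOT

A 6-joint arm with a two-finger parallel gripper is mounted at the origin on the work surface. World frame = base frame: x ahead of the robot, y to its left, z up, the work surface at z = 0. Lengths are in m, angles in rad, forces in N, time in s.
With the tool pointing down it reaches from about 0.35 to 0.775 m from the base axis. Payload 7.3 kg.
Tool frame: the origin (TCP) lies midway between the tips of the shut fingers; the grasp point (between the pads) lies 19 mm behind it; z points along the fingers, y is the direction in which the jaws open and shut (so a half turn about z gives the same grasp; the last joint's range is limited). The gripper opens to 92 mm and grips with 3 to 60 N. Pads are 19 mm wide; open, the fingers measure 130 mm over their backs; the gripper's body (75 mm by 190 mm) begins 47 mm behind the grasp point.
Start: joints at [0.967, 0.342, 1.524, -0, 1.275, -0.146], TCP at [0.232, 0.471, 0.227] pointing down, gripper open.
Joint ranges: [-2.53, 2.53], [-0.77, 2.02], [0.04, 2.7], [-1, 4.14], [0.28, 2.66], [-3.11, 3.11]. Speed limits (rad/s): [2.57, 2.57, 3.14, 3.14, 3.14, 3.14].

INTERFACE

Orientations are given as [roll, pitch, yaw] about the fixed x, y, z axes, in that order (R = Rz(yaw) Ry(pitch) Rx(roll)).
In Python, from cell import status, eyes, job gives the robot as it stands.
- The arm moves only by the tool jog_arm, never from a script. Its argument "series" is a list of rows, each a list of 3 entries, a list of its own where there are three numbers: the gripper command: -1 is shut, 1 is fully open, values between are in proportion, then the shift along the tool's x, y, z in m, then the turn, a rotation vector about the tool's x, y, z in rad. In form: [[grip, [x, y, z], [ax, ay, az]], ...]. A call has 1 to 12 rows; each row is the pose to reach, as a shift and turn from the pose commanded when the call began, along the tool's axes at that moment; what a row does not reach only later rows make up. A row lasts 1/12 s, in which the tool goes at most 41.7 mm and 7.16 degrees, less where a joint would pass 70% of its speed; a pose out of reach is approached as far as the arm can. A call with a gripper value outside its range is refused whole. The fingers move at their own pace and stop on an object; "squeeze" is the grip in N (left out, the last holds). Time passes only in rows, so rows that repeat a pose let the fingers close. It gives the time, the measured TCP pose, the force and the opening at its end, in the units of the state.
- status.observe(): the state, without advancing time (a new reading comes with each control period).
- eyes.read_camera(name): name is "scene" or "top"; returns a dict with "img" (400x640x3 uint8, red, green, blue), "range_z" (400x640 float32, m along the optical axis (not along the pixel's ray), 0 where there is no reading), "camera_matrix" (3x3 intrinsics, pixels), "T" (4x4, takes a point from camera to world coordinates). Camera axes: x right, y down, z forward; pixel columns grow to the right and rows downward; lengths in m; the calibration is good to about 2 mm. A picture is of the moment at which its call begins.
- job.hand_in(): hands the job in, once; it reports no verdict.
The state is a dict: "time": time; "qpos": joint angles; "qvel": joint speeds; "joint_efforts": joint torques, N m; "tool_pos": TCP position; "tool_rot": TCP orientation; "contact_force": force on the tool from outside, world axes, zero at the start; "torque": the same for the moment, N m; "opening": finger opening in m.
Only numpy, scipy, OpenCV 4.12 (cv2) and the standard library are available. Lean on these libraries where they do the work, as an engineer would, in place of code of your own. Each camera call takes 0.05 s, during which the arm holds its last target.

## Working session

There is one attempt and no reset: what is moved stays moved. The work goes in short steps, Python scripts to look and compute and a tool call to move; the robot and the scene stay as the last step left them, time stands still between calls to the robot, and variables do not carry over. Pictures are saved under pics/ and viewed, and the job is handed in when it is done.

Besides the shell and the picture viewer there is one more tool, called as name(argument=value, ...), one argument or row to a line, values as JSON. jog_arm: Moves the arm, as the interface text tells. Its arguments: {"type":"object","properties":{"series":{"type":"array","items":{"type":"array"}},"squeeze":{"type":"number"}},"required":["series"]}

```bash
mkdir -p pics; ls; cat > h.py <<'E'
import numpy as np, cv2
from cell import status, eyes, job
def cap(n,tag):
    d=eyes.read_camera(n); np.savez(f'{tag}.npz',**d)
    cv2.imwrite(f'pics/{tag}.png',d['img'][:,:,::-1]); return d
def pt(d,u,v,z=None):
    K,T=d['camera_matrix'],d['T']; r=np.array([(u-K[0,2])/K[0,0],(v-K[1,2])/K[1,1],1])
    if z is None:
        return T[:3,:3]@(r*d['range_z'][int(round(v)),int(round(u))])+T[:3,3]
    w=T[:3,:3]@r; return T[:3,3]+w*(z-T[2,3])/w[2]
def crop(d,tag,u0,v0,u1,v1,s):
    cv2.imwrite(f'pics/{tag}.png',cv2.resize(d['img'][v0:v1,u0:u1,::-1],None,fx=s,fy=s,interpolation=cv2.INTER_CUBIC))
E
python3 - <<'E'
from h import *
print(status.observe())
for n in('scene','top'):
    d=cap(n,n+'1'); print(n,d['camera_matrix'],d['T'].round(4))
E
```

```text
pics
{'time': 0.0, 'qpos': array([ 9.67015231e-01,  3.42745500e-01,  1.52502202e+00, -1.90860967e-05,
        1.27538824e+00, -1.45995831e-01]), 'qvel': array([-0.00179126,  0.00208478, -0.00028874, -0.00199012, -0.00183519,
        0.00132136]), 'joint_efforts': array([ 5.81865224e-04, -4.31242454e+01, -2.44225878e+01,  7.20171444e-02,
        5.59405424e-02, -1.61922967e-04]), 'tool_pos': array([0.23177985, 0.47061183, 0.22603139]), 'tool_rot': array([-3.14004352e+00, -2.09340415e-04,  2.68381280e+00]), 'contact_force': array([-0.10517994, -0.31034264,  0.17537586]), 'torque': array([-0.00926746,  0.01347225,  0.06185828]), 'opening': 0.09170473690942284}
scene [[508.00224053   0.         314.42389113]
 [  0.         508.00224053 192.1105058 ]
 [  0.           0.           1.        ]] [[ 0.3294  0.7556 -0.5662  1.2246]
 [ 0.9442 -0.2646  0.1962 -0.2378]
 [-0.0015 -0.5992 -0.8006  1.0367]
 [ 0.      0.      0.      1.    ]]
top [[497.97034546   0.         323.97864602]
 [  0.         497.97034546 195.84127413]
 [  0.           0.           1.        ]] [[-2.8700e-02 -9.9630e-01  8.0800e-02  5.0310e-01]
 [-9.9950e-01  2.7800e-02 -1.2700e-02  1.0000e-04]
 [ 1.0400e-02 -8.1100e-02 -9.9670e-01  1.0832e+00]
 [ 0.0000e+00  0.0000e+00  0.0000e+00  1.0000e+00]]
```

View pics/scene1.png

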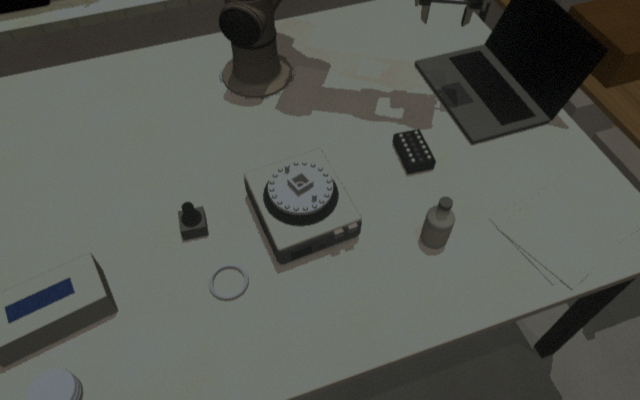

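View pics/top1.png

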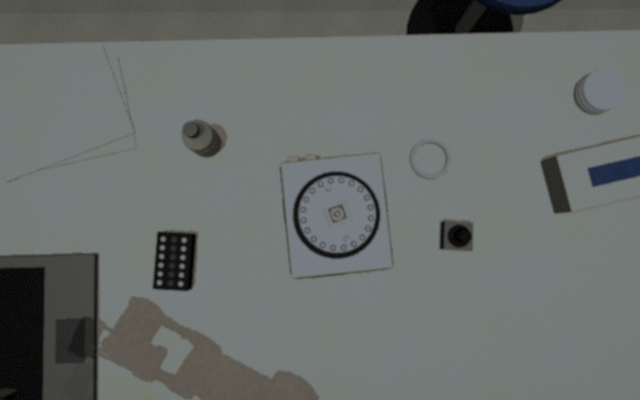

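The scene view shows the rotor at about (300,185), the pin and block at (190,220), the ring at (228,283), the bottle at (438,222) and the rack at (413,150). In the top view the rotor is at (337,213) and the pin at (459,235). I'll take enlarged crops next.

```bash
python3 - <<'E'
from h import *
def br(img): return np.clip(img.astype(float)*1.9,0,255).astype(np.uint8)
for t,b in (('top1',(280,150,400,240)),('scene1',(240,140,360,230)),('top1',(425,205,495,257)),('scene1',(165,190,235,242))):
    d=dict(np.load(t+'.npz')); d['img']=br(d['img']); s=int(780/(b[2]-b[0]))
    s=min(s,int(590/(b[3]-b[1])))
    tag=f'{t}_c{b[0]}';crop(d,tag,*b,s); print(tag,s)
d=dict(np.load('top1.npz'))
for n,u,v in (('deck',325,195),('deck',350,235),('machine',290,170),('machine',385,265),('hub',330,213),('pin',459,232),('block',443,245),('bench',500,300),('bottle',193,130),('ring',411,160)): print(n,pt(d,u,v).round(4))
E
```

```text
top1_c280 6
scene1_c240 6
top1_c425 11
scene1_c165 11
deck [ 0.5825 -0.0142  0.1222]
deck [ 0.5039 -0.0602  0.1199]
machine [0.6381 0.0544 0.0852]
machine [ 0.4422 -0.1307  0.0812]
hub [ 0.5475 -0.0229  0.1192]
pin [ 0.5037 -0.2803  0.0881]
block [ 0.4776 -0.259   0.0399]
bench [ 0.3555 -0.3858  0.0012]
bottle [0.7109 0.2329 0.1493]
ring [ 0.6629 -0.2052  0.0112]
```

View pics/top1_c280.png

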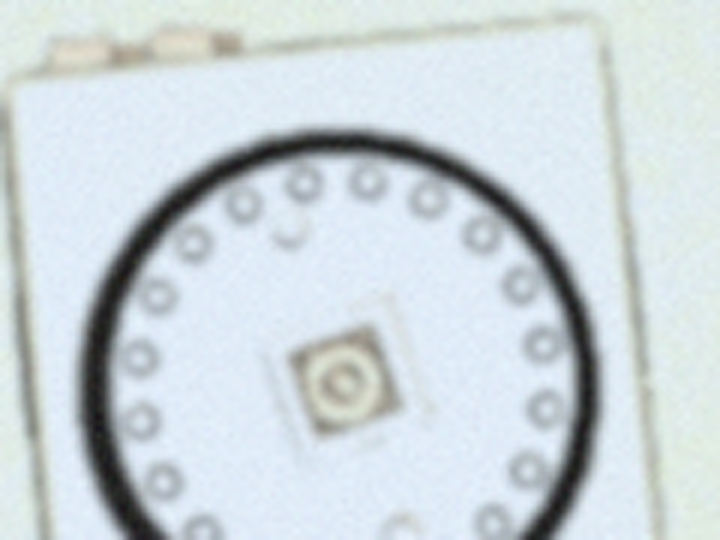

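View pics/scene1_c240.png

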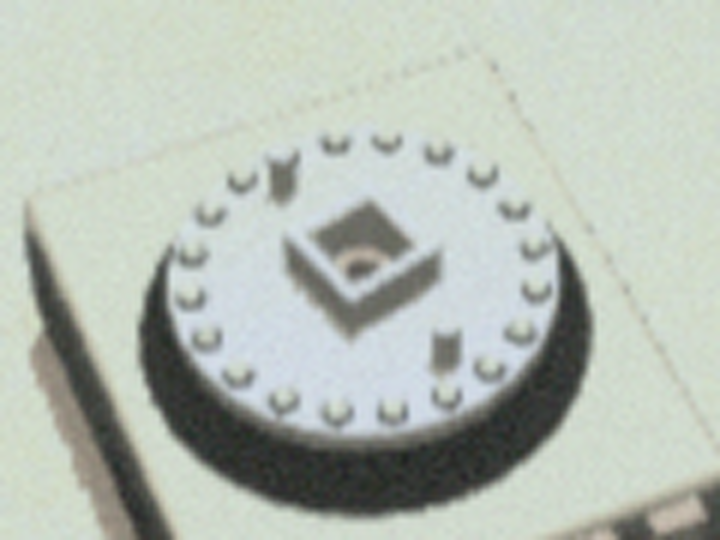

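View pics/top1_c425.png

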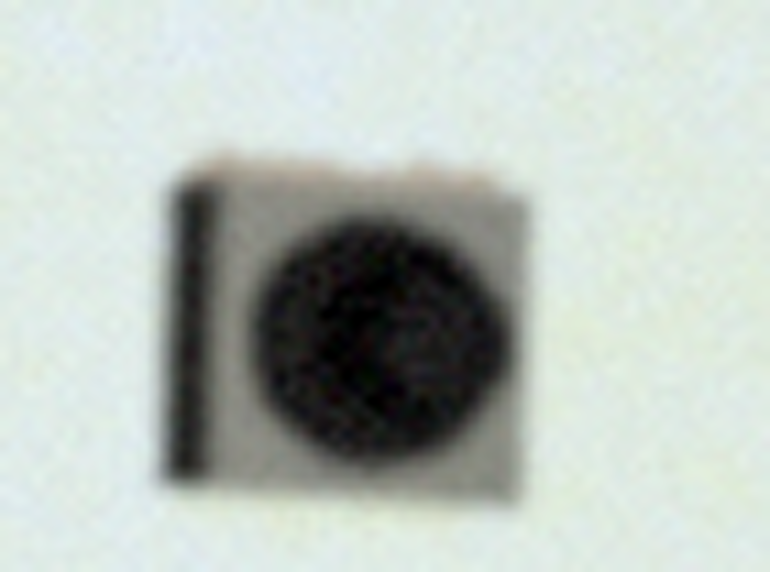

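View pics/scene1_c165.png

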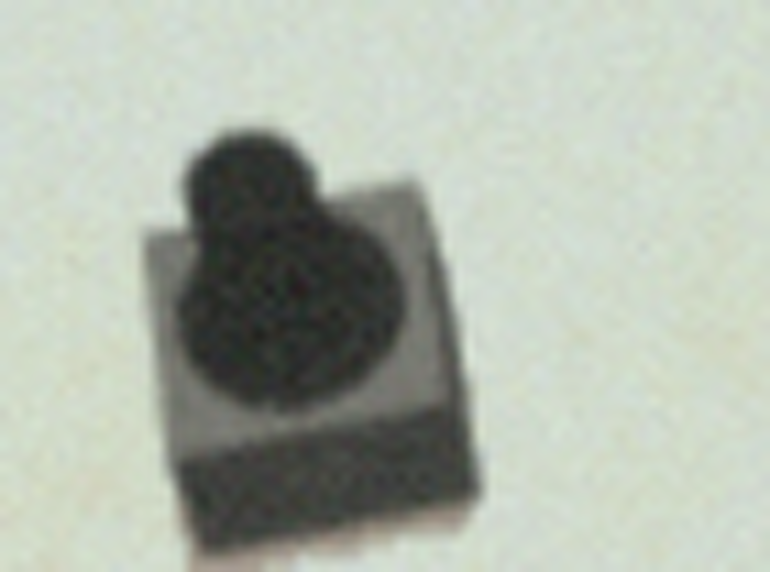

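```bash
python3 - <<'E'
from h import *
d=dict(np.load('top1.npz')); s=dict(np.load('scene1.npz'))
def tri(a,b):
    A=[];B=[]
    for c,(u,v) in ((d,a),(s,b)):
        o=c['T'][:3,3]; w=pt(c,u,v,0)-o; w/=np.linalg.norm(w); P=np.eye(3)-np.outer(w,w); A.append(P);B.append(P@o)
    x=np.linalg.lstsq(np.vstack(A),np.hstack(B),rcond=None)[0]
    return x.round(4), np.round([np.linalg.norm(A[i]@x-B[i]) for i in(0,1)],4)
c6=lambda u,v,o=(280,150):(o[0]+(u+.5)/6-.5,o[1]+(v+.5)/6-.5)
t=lambda u,v:c6(u,v); q=lambda u,v:c6(u,v,(240,140))
print('postP',tri(t(290,222),q(284,158))); print('postQ',tri(t(402,525),q(446,335)))
print('spindle hole',tri(t(345,384),q(360,268)))
# top-cam with known z
for n,u,v,z in (('hole',345,384,.12),('postP',290,230,.142),('postQ',402,525,.142)): print(n,pt(d,*t(u,v),z).round(4))
for n,u,v,z in (('postP',284,160,.142),('postQ',446,335,.142),('hole',360,268,.12)): print('s',n,pt(s,*q(u,v),z).round(4))
# depth clouds
for nm,c in (('top',d),('scene',s)):
    K,T=c['camera_matrix'],c['T']; v,u=np.mgrid[:400,:640]; Z=c['range_z']
    P=np.stack([(u-K[0,2])/K[0,0]*Z,(v-K[1,2])/K[1,1]*Z,Z],-1)@T[:3,:3].T+T[:3,3]
    near=(abs(P[...,0]-.54)<.2)&(abs(P[...,1]+.035)<.17)&(Z>0)
    m=near&(abs(P[...,2]-.085)<.007); 
    m2=near&(abs(P[...,2]-.12)<.012)
    for l,mm,cv in (('mach',m,1),('deck',m2,1)):
        p=P[mm][:,:2].astype(np.float32)*1000; r=cv2.minAreaRect(p); h=cv2.minEnclosingCircle(p)
        print(nm,l,len(p),np.round(r[0],1),np.round(r[1],1),round(r[2],2),'circ',np.round(h[0],1),round(h[1],1), 'z',np.median(P[mm][:,2]).round(4))
    pn=(abs(P[...,0]-.5)<.06)&(abs(P[...,1]+.28)<.06)&(P[...,2]>.07)&(P[...,2]<.11)
    print(nm,'pin top',P[pn].mean(0).round(4),np.percentile(P[pn][:,2],[50,95]).round(4),pn.sum(), ((P[pn].max(0)+P[pn].min(0))/2).round(4))
E
```

```text
postP (array([ 0.5809, -0.045 ,  0.2332]), array([0.0279, 0.0279]))
postQ (array([ 0.5129, -0.0275,  0.0375]), array([0.0332, 0.0332]))
spindle hole (array([ 0.5456, -0.0373,  0.1218]), array([0.0008, 0.0008]))
hole [ 0.546  -0.0366  0.12  ]
postP [ 0.5942 -0.0199  0.142 ]
postQ [ 0.5002 -0.0523  0.142 ]
s postP [ 0.5013 -0.0536  0.142 ]
s postQ [ 0.6    -0.0226  0.142 ]
s hole [ 0.544  -0.0377  0.12  ]
top mach 7242 [551.8 -34.6] [244.8 204.8] 4.41 circ [547.1 -34.7] 152.5 z 0.0844
top deck 4225 [546.9 -34.7] [147.8 145.9] 88.37 circ [546.6 -34.8] 74.9 z 0.1195
top pin top [ 0.4968 -0.289   0.0882] [0.0904 0.0934] 173 [ 0.4965 -0.2906  0.0824]
scene mach 4304 [551.8 -37. ] [245.1 205.5] 4.45 circ [547.7 -37.7] 153.0 z 0.0836
scene deck 2536 [546.8 -37.9] [146.5 152.7] 69.94 circ [546.8 -36.2] 77.0 z 0.1187
scene pin top [ 0.5013 -0.2932  0.0856] [0.0887 0.0929] 146 [ 0.4979 -0.2936  0.0828]
```

```bash
python3 - <<'E'
from h import *
def br(img): return np.clip(img.astype(float)*1.9,0,255).astype(np.uint8)
d=dict(np.load('top1.npz'));im=d['img'].astype(float)
g=im.mean(2)
def st(im,b,s,tag):
    c=im[b[1]:b[3],b[0]:b[2]].astype(float).mean(2); c=cv2.resize(c,None,fx=s,fy=s,interpolation=cv2.INTER_CUBIC)
    c=cv2.GaussianBlur(c,(0,0),s/3); return np.clip((c-60)*255/90,0,255) if tag=='t' else c
t=cv2.resize(im[175:250,295:380].mean(2),None,fx=8,fy=8,interpolation=cv2.INTER_CUBIC); t=cv2.GaussianBlur(t,(0,0),4)
print(np.percentile(t,[1,10,50,90,99]))
lo,hi=np.percentile(t,[20,99.5]); cv2.imwrite('pics/tz.png',np.clip((t-lo)/(hi-lo)*255,0,255))
s=dict(np.load('scene1.npz'))['img'].astype(float)
t=cv2.resize(s[155:215,262:340].mean(2),None,fx=9,fy=9,interpolation=cv2.INTER_CUBIC); t=cv2.GaussianBlur(t,(0,0),4)
lo,hi=np.percentile(t,[5,99.5]); cv2.imwrite('pics/sz.png',np.clip((t-lo)/(hi-lo)*255,0,255))
E
```

```text
[ 19.96185276  51.85695344 120.94149904 124.59836301 125.25529861][ WARN:0@0.599] global loadsave.cpp:1063 imwrite_ Unsupported depth image for selected encoder is fallbacked to CV_8U.
```

View pics/tz.png

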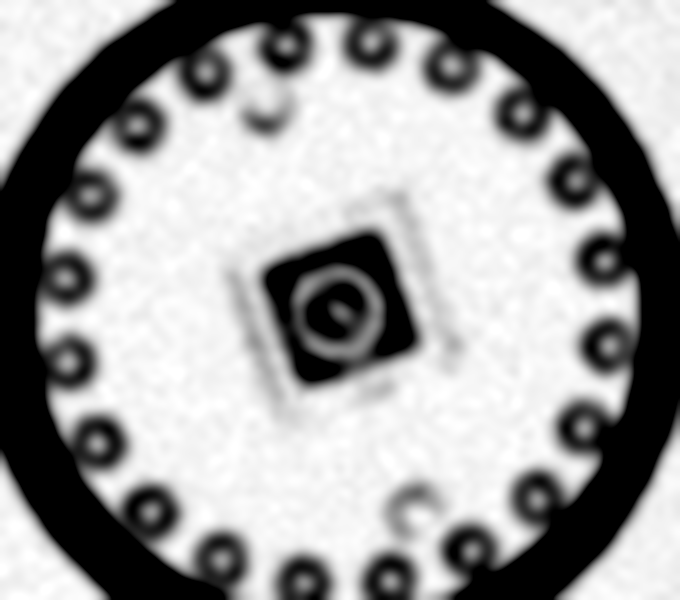

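View pics/sz.png

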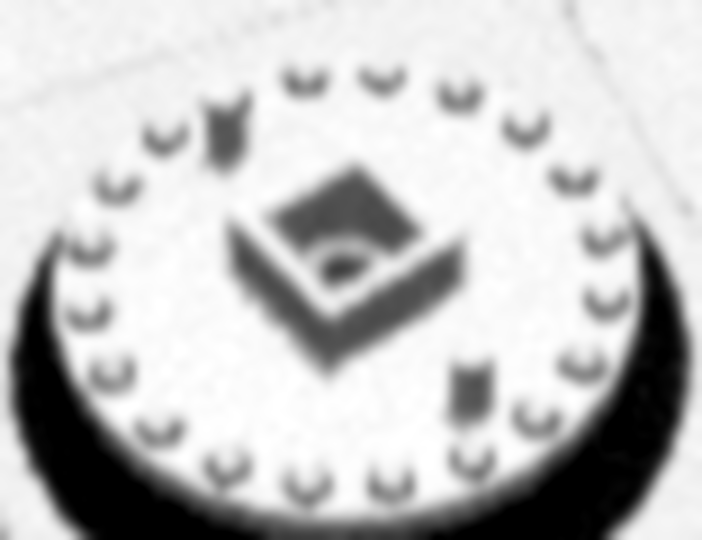

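```bash
python3 - <<'E'
from h import *
d=dict(np.load('top1.npz')); s=dict(np.load('scene1.npz'))
t=lambda u,v:(295+(u+.5)/8-.5,175+(v+.5)/8-.5); q=lambda u,v:(262+(u+.5)/9-.5,155+(v+.5)/9-.5)
c=np.array([pt(d,*t(*p),.14) for p in ((262,268),(380,231),(420,345),(305,385))])[:,:2]
print('bore top',c.round(4),c.mean(0).round(4)); e=np.roll(c,-1,0)-c
print(np.linalg.norm(e,axis=1).round(4),(np.degrees(np.arctan2(e[:,1],e[:,0]))%90).round(1))
c=np.array([pt(s,*q(*p),.14) for p in ((268,218),(355,163),(424,235),(330,298))])[:,:2]
print('bore scene',c.round(4),c.mean(0).round(4)); e=np.roll(c,-1,0)-c
print(np.linalg.norm(e,axis=1).round(4),(np.degrees(np.arctan2(e[:,1],e[:,0]))%90).round(1))
for n,p in (('far',(267,100)),('near',(413,512))): print(n,pt(d,*t(*p),.142).round(4))
for n,p in (('near',(227,102)),('far',(473,358))): print(n,pt(s,*q(*p),.142).round(4))
print('hole',pt(d,*t(341,312),.12).round(4),pt(s,*q(345,268),.12).round(4))
# machine corners
for n,(u,v) in (('a',(10,77)),('b',(600,17))): print(n,pt(d,280+u/6,150+v/6,.085).round(4))
# 2-view triangulation
def tri(a,b):
    A=[];B=[]
    for c,(u,v) in ((d,a),(s,b)):
        o=c['T'][:3,3]; w=pt(c,u,v,0)-o; w/=np.linalg.norm(w); P=np.eye(3)-np.outer(w,w); A.append(P);B.append(P@o)
    x=np.linalg.lstsq(np.vstack(A),np.hstack(B),rcond=None)[0]
    return x.round(4), np.linalg.norm(A[0]@x-B[0]).round(4)
print('tri far',tri(t(267,100),q(473,358)),'near',tri(t(413,512),q(227,102)))
k=lambda u,v,o:(o[0]+(u+.5)/11-.5,o[1]+(v+.5)/11-.5)
# pin : knob top in scene (250,188)-> disc ; flange bottom circle
print('knob scene top', pt(s,*k(250,165,(165,190)),.092), 'flange top', pt(s,*k(290,310,(165,190)),.046), pt(d,*k(375,340,(425,205)),.046))
E
```

```text
bore top [[ 0.5561 -0.0176]
 [ 0.5641 -0.0459]
 [ 0.5368 -0.0545]
 [ 0.5281 -0.027 ]] [ 0.5463 -0.0362]
[0.0294 0.0286 0.0289 0.0295] [15.8 17.5 17.5 18.5]
bore scene [[ 0.5379 -0.0548]
 [ 0.5283 -0.0287]
 [ 0.5559 -0.0197]
 [ 0.5669 -0.048 ]] [ 0.5473 -0.0378]
[0.0278 0.029  0.0303 0.0298] [20.2 18.  21.3 13.2]
far [ 0.5958 -0.0199  0.142 ]
near [ 0.4974 -0.0515  0.142 ]
near [ 0.5002 -0.0536  0.142 ]
far [ 0.5974 -0.0212  0.142 ]
hole [ 0.546  -0.0368  0.12  ] [ 0.5445 -0.0372  0.12  ]
a [0.6532 0.0709 0.085 ]
b [ 0.6683 -0.1288  0.085 ]
tri far (array([ 0.596 , -0.0203,  0.1398]), np.float64(0.0004)) near (array([ 0.4972, -0.0522,  0.1381]), np.float64(0.0006))
knob scene top [ 0.49408842 -0.29184194  0.092     ] flange top [ 0.49907341 -0.29353842  0.046     ] [ 0.49657526 -0.29109054  0.046     ]
```

The posts triangulate to (0.596, -0.020) and (0.497, -0.052), with tops at about 0.14 m, which fits the expected 0.142. The spindle axis is near (0.546, -0.037). The bore yaw is about 18° and the machine's about 4.4°, so I'll turn the rotor clockwise. I'll straddle the far post with the tips at 0.129 m, so they come free of it when the rotor drops.

```bash
cat >> h.py <<'E'
from scipy.spatial.transform import Rotation as Ro
def rel(p,yawdeg,s=None):
    s=s or status.observe(); R0=Ro.from_euler('xyz',s['tool_rot']); Rt=Ro.from_euler('xyz',[np.pi,0,np.radians(yawdeg)])
    sh=R0.inv().apply(np.array(p)-s['tool_pos']); rv=(R0.inv()*Rt).as_rotvec()
    print('t',round(s['time'],2),'pos',s['tool_pos'].round(4),'yaw',np.degrees(s['tool_rot'][2]).round(1),'F',s['contact_force'].round(1),'open',round(s['opening'],4),'q6',s['qpos'][5].round(2),'| shift',sh.round(4).tolist(),'rv',rv.round(3).tolist(),'dist',np.linalg.norm(sh).round(3))
E
python3 - <<'E'
from h import *
rel([.5955,-.0209,.27],198)
E
```

```text
t 0.1 pos [0.2318 0.4706 0.2261] yaw 153.8 F [-0.   0.8  0.7] open 0.0918 q6 -0.15 | shift [-0.5435, -0.2802, -0.0436] rv [-0.001, -0.001, -0.772] dist 0.613
```

jog_arm(
  series=[
    [1,[-0.02,0,-0.04],[0,0,0]],
    [1,[-0.543,-0.28,-0.044],[0,0,-0.772]],
    [1,[-0.543,-0.28,-0.044],[0,0,-0.772]],
    [1,[-0.543,-0.28,-0.044],[0,0,-0.772]],
    [1,[-0.543,-0.28,-0.044],[0,0,-0.772]],
    [1,[-0.543,-0.28,-0.044],[0,0,-0.772]],
    [0,[-0.543,-0.28,-0.044],[0,0,-0.772]],
    [-0.35,[-0.543,-0.28,-0.044],[0,0,-0.772]],
    [-0.35,[-0.543,-0.28,-0.044],[0,0,-0.772]],
    [-0.35,[-0.543,-0.28,-0.044],[0,0,-0.772]],
    [-0.35,[-0.543,-0.28,-0.044],[0,0,-0.772]],
    [-0.35,[-0.543,-0.28,-0.044],[0,0,-0.772]],
  ],
)

```text
time: 1.1
tool_pos: [0.4961, 0.1181, 0.2686]
tool_rot: [3.141, -0.0, -2.827]
contact_force: [0.5, 0.3, -0.1]
opening: 0.0564
```

```bash
python3 - <<'E'
from h import *
rel([.5955,-.0209,.16],198)
E
```

```text
t 1.1 pos [0.4961 0.1181 0.2686] yaw -162.0 F [ 0.5  0.3 -0.1] open 0.0564 q6 -1.8 | shift [-0.0517, -0.1629, 0.1086] rv [0.0, -0.0, 0.0] dist 0.202
```

jog_arm(
  series=[
    [-0.35,[-0.052,-0.163,0.02],[0,0,0]],
    [-0.35,[-0.052,-0.163,0.02],[0,0,0]],
    [-0.35,[-0.052,-0.163,0.02],[0,0,0]],
    [-0.35,[-0.052,-0.163,0.02],[0,0,0]],
    [-0.35,[-0.052,-0.163,0.02],[0,0,0]],
    [-0.35,[-0.052,-0.163,0.06],[0,0,0]],
    [-0.35,[-0.052,-0.163,0.06],[0,0,0]],
    [-0.35,[-0.052,-0.163,0.06],[0,0,0]],
    [-0.35,[-0.052,-0.163,0.06],[0,0,0]],
  ],
)

```text
time: 1.85
tool_pos: [0.5954, -0.0184, 0.2099]
tool_rot: [-3.142, 0.0, -2.827]
contact_force: [0.1, 0.4, -0.2]
opening: 0.0299
```

```bash
python3 - <<'E'
from h import *
rel([.5955,-.0209,.129],198)
E
```

```text
t 1.85 pos [ 0.5954 -0.0184  0.2099] yaw -161.9 F [ 0.1  0.4 -0.2] open 0.0299 q6 -2.05 | shift [0.0007, -0.0025, 0.0809] rv [-0.0, 0.0, 0.001] dist 0.081
```

jog_arm(
  series=[
    [-0.35,[0.001,-0.002,0.03],[0,0,0]],
    [-0.35,[0.001,-0.002,0.055],[0,0,0]],
    [-0.35,[0.001,-0.002,0.065],[0,0,0]],
    [-0.35,[0.001,-0.002,0.073],[0,0,0]],
    [-0.35,[0.001,-0.002,0.081],[0,0,0]],
    [-0.35,[0.001,-0.002,0.081],[0,0,0]],
  ],
)

```text
time: 2.35
tool_pos: [0.595, -0.0209, 0.1277]
tool_rot: [3.141, 0.0, -2.827]
contact_force: [0.2, -0.3, -1.2]
opening: 0.0298
```

```bash
python3 - <<'E'
from h import *
rel([.5955,-.0209,.129],198)
d=cap('scene','s2'); d['img']=np.clip(d['img']*1.9,0,255).astype(np.uint8); crop(d,'s2c',240,100,370,230,4)
E
```

```text
t 2.35 pos [ 0.595  -0.0209  0.1277] yaw -162.0 F [ 0.2 -0.3 -1.2] open 0.0298 q6 -2.05 | shift [-0.0005, -0.0002, -0.0013] rv [0.0, 0.0, 0.001] dist 0.001
```

View pics/s2c.png

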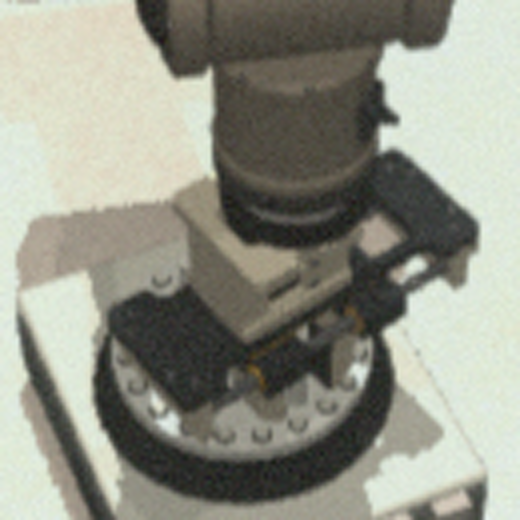

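jog_arm(
  series=[
    [-0.35,[0.0001,-0.0036,-0.001],[0,0,0.07]],
    [-0.35,[0.0005,-0.0072,-0.001],[0,0,0.14]],
    [-0.35,[0.0008,-0.009,-0.001],[0,0,0.175]],
    [-0.35,[0.0011,-0.0108,-0.001],[0,0,0.209]],
    [-0.35,[0.0015,-0.0126,-0.001],[0,0,0.244]],
    [-0.35,[0.002,-0.0143,-0.001],[0,0,0.279]],
    [-0.35,[0.0025,-0.0161,-0.001],[0,0,0.314]],
    [-0.35,[0.0031,-0.0178,-0.001],[0,0,0.349]],
    [-0.35,[0.0038,-0.0195,-0.001],[0,0,0.384]],
    [-0.35,[0.0045,-0.0212,-0.001],[0,0,0.419]],
  ],
)

```text
time: 3.23
tool_pos: [0.5979, -0.0427, 0.1303]
tool_rot: [3.141, 0.002, 3.035]
contact_force: [0.6, 1.0, 0.3]
opening: 0.0299
```

```bash
python3 - <<'E'
from h import *
rel([.5955,-.0209,.129],198)
d=cap('scene','s3'); d['img']=np.clip(d['img']*1.9,0,255).astype(np.uint8); crop(d,'s3c',240,100,370,230,4)
E
```

```text
t 3.23 pos [ 0.5979 -0.0427  0.1303] yaw 173.9 F [0.6 1.  0.3] open 0.0299 q6 -1.66 | shift [0.0047, 0.0214, 0.0013] rv [-0.0, 0.002, -0.421] dist 0.022
```

View pics/s3c.png

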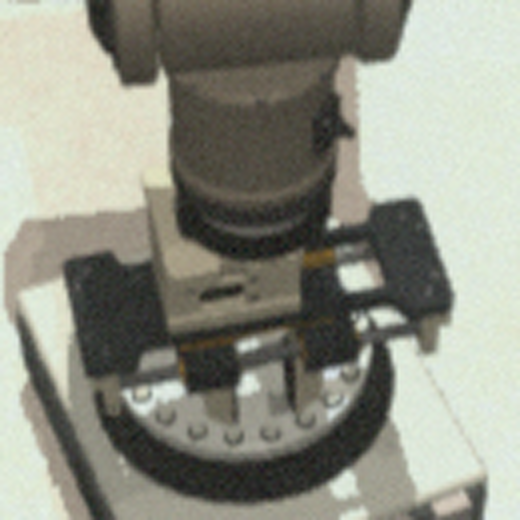

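jog_arm(
  series=[
    [-0.35,[0.0,-0.0018,0.001],[0,0,0.035]],
    [-0.35,[0.0001,-0.0036,0.001],[0,0,0.07]],
    [-0.35,[0.0003,-0.0054,0.001],[0,0,0.105]],
    [-0.35,[0.0005,-0.0072,0.001],[0,0,0.14]],
  ],
)

```text
time: 3.62
tool_pos: [0.5966, -0.0498, 0.1291]
tool_rot: [3.141, 0.002, 2.896]
contact_force: [-0.4, 1.5, -0.1]
opening: 0.0299
```

```bash
cat >> h.py <<'E'
def look(tag):
    d=cap('scene',tag)
    K,T=d['camera_matrix'],d['T']; v,u=np.mgrid[:400,:640]; Z=d['range_z']
    P=np.stack([(u-K[0,2])/K[0,0]*Z,(v-K[1,2])/K[1,1]*Z,Z],-1)@T[:3,:3].T+T[:3,3]
    r=np.hypot(P[...,0]-.546,P[...,1]+.037); m=(r<.06)&(P[...,2]<.127)&(P[...,2]>.08)
    print('deck z hist',np.histogram(P[...,2][m],bins=np.arange(.08,.13,.005)))
    d['img']=np.clip(d['img']*1.9,0,255).astype(np.uint8); crop(d,tag+'c',240,100,370,230,4)
E
python3 - <<'E'
from h import *
rel([.5955,-.0209,.129],198)
look('s4')
E
```

```text
t 3.62 pos [ 0.5966 -0.0498  0.1291] yaw 165.9 F [-0.4  1.5 -0.1] open 0.0299 q6 -1.54 | shift [0.0081, 0.0277, 0.0001] rv [-0.0, 0.002, -0.56] dist 0.029
deck z hist (array([  6,   0,   0,   0,   0,   2,  61, 181,  64]), array([0.08 , 0.085, 0.09 , 0.095, 0.1  , 0.105, 0.11 , 0.115, 0.12 ,
       0.125]))
```

View pics/s4c.png

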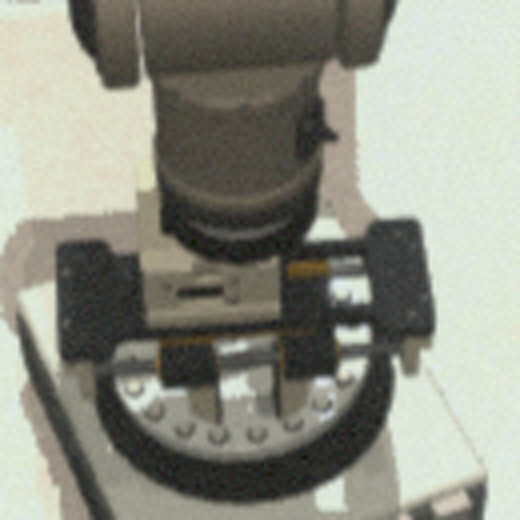

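jog_arm(
  series=[
    [-0.35,[0.0,-0.0009,0],[0,0,0.0175]],
    [-0.35,[0.0,-0.0018,0],[0,0,0.035]],
    [-0.35,[0.0001,-0.0027,0],[0,0,0.0525]],
    [-0.35,[0.0001,-0.0036,0],[0,0,0.07]],
    [-0.35,[0.0002,-0.0045,0],[0,0,0.0875]],
    [-0.35,[0.0003,-0.0054,0],[0,0,0.105]],
    [-0.35,[0.0004,-0.0063,0],[0,0,0.1225]],
    [-0.35,[0.0005,-0.0072,0],[0,0,0.14]],
    [-0.35,[0.0006,-0.0081,0],[0,0,0.1575]],
    [-0.35,[0.0008,-0.009,0],[0,0,0.175]],
    [-0.35,[0.0009,-0.0099,0],[0,0,0.192]],
    [-0.35,[0.0011,-0.0108,0],[0,0,0.209]],
  ],
)

```text
time: 4.67
tool_pos: [0.5922, -0.0601, 0.1278]
tool_rot: [3.142, -0.0, 2.686]
contact_force: [0.1, 1.0, 0.2]
opening: 0.0298
```

```bash
python3 - <<'E'
from h import *
rel([.5955,-.0209,.129],198)
look('s5')
E
```

```text
t 4.67 pos [ 0.5922 -0.0601  0.1278] yaw 153.9 F [0.1 1.  0.2] open 0.0298 q6 -1.35 | shift [0.0143, 0.0367, -0.0012] rv [0.0, 0.0, -0.77] dist 0.039
deck z hist (array([  0,   0,   0, 183, 296,  25,  19,  30,  25]), array([0.08 , 0.085, 0.09 , 0.095, 0.1  , 0.105, 0.11 , 0.115, 0.12 ,
       0.125]))
```

View pics/s5c.png

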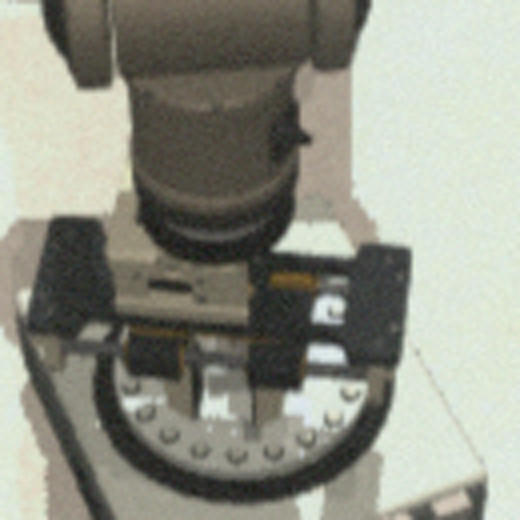

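The deck now reads about 0.101 m, so the rotor has dropped home at roughly -9 to -13° yaw. I'll lift away and re-measure.

jog_arm(
  series=[
    [-0.35,[0,0.003,-0.03],[0,0,0]],
    [0,[0,0.003,-0.07],[0,0,0]],
    [0.5,[0.06,-0.05,-0.1],[0,0,0.12]],
    [0.6,[0.12,-0.09,-0.1],[0,0,0.24]],
    [0.6,[0.18,-0.13,-0.1],[0,0,0.4]],
    [0.6,[0.22,-0.16,-0.1],[0,0,0.52]],
    [0.6,[0.22,-0.16,-0.1],[0,0,0.64]],
    [0.6,[0.22,-0.16,-0.1],[0,0,0.76]],
    [0.6,[0.22,-0.16,-0.1],[0,0,0.88]],
    [0.6,[0.22,-0.16,-0.1],[0,0,1.0]],
    [0.6,[0.22,-0.16,-0.1],[0,0,1.115]],
    [0.6,[0.22,-0.16,-0.1],[0,0,1.115]],
  ],
)

```text
time: 5.72
tool_pos: [0.3241, -0.1076, 0.2282]
tool_rot: [3.14, 0.001, 1.567]
contact_force: [-0.3, -0.3, -0.5]
opening: 0.0735
```

```bash
python3 - <<'E'
from h import *
rel([.497,-.292,.16],90)
for n,t in (('scene','s6'),('top','t6')): cap(n,t)
E
```

```text
t 5.72 pos [ 0.3241 -0.1076  0.2282] yaw 89.8 F [-0.3 -0.3 -0.5] open 0.0735 q6 -0.54 | shift [-0.1837, 0.1734, 0.0686] rv [0.001, 0.001, -0.004] dist 0.262
```

View pics/s6.png

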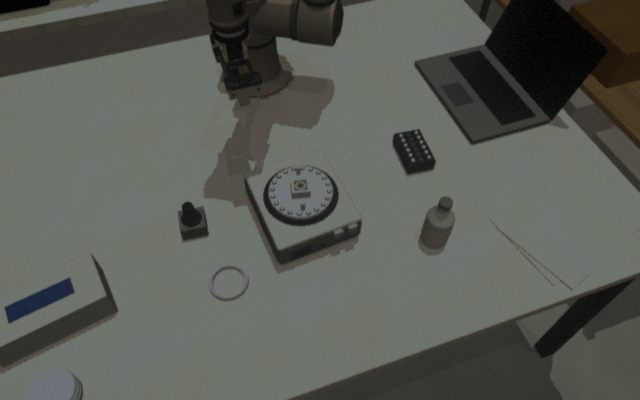

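View pics/t6.png

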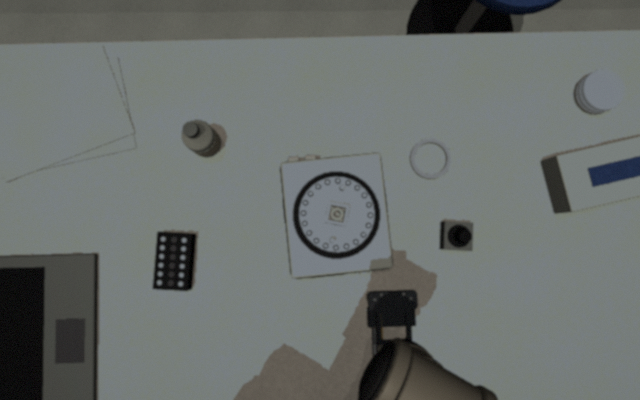

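Both views are clear. The rotor is down, with the pilot standing in the bore at scene (300,185) and top (337,213). The pin is at scene (190,213) and top (459,235). Next I'll take contrast-stretched crops of both.

```bash
python3 - <<'E'
from h import *
def z(t,b,s,tag,gam,hi):
    im=np.load(t+'.npz')['img'][b[1]:b[3],b[0]:b[2],::-1].astype(float)
    im=cv2.resize(im,None,fx=s,fy=s,interpolation=cv2.INTER_CUBIC); im=cv2.GaussianBlur(im,(0,0),s/3)
    return (255*np.clip(im/hi,0,1)**gam).astype(np.uint8)
a=z('t6',(315,195,361,233),12,'',.8,140); b=z('s6',(277,168,323,206),12,'',.8,140)
cv2.imwrite('pics/hub.png',np.vstack([a,b])[:, :][:912] if 0 else cv2.resize(np.hstack([a,b]),None,fx=.7,fy=.7))
a=z('t6',(442,217,476,253),11,'',.5,80); b=z('s6',(174,198,208,234),11,'',.5,80)
cv2.imwrite('pics/pin.png',np.hstack([a,b]))
E
```

```text
(no output)
```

View pics/hub.png

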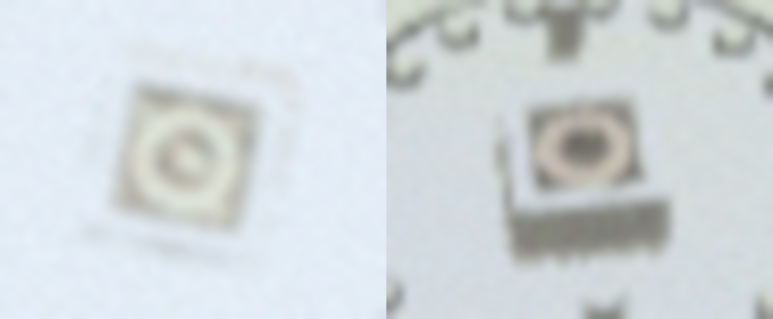

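View pics/pin.png

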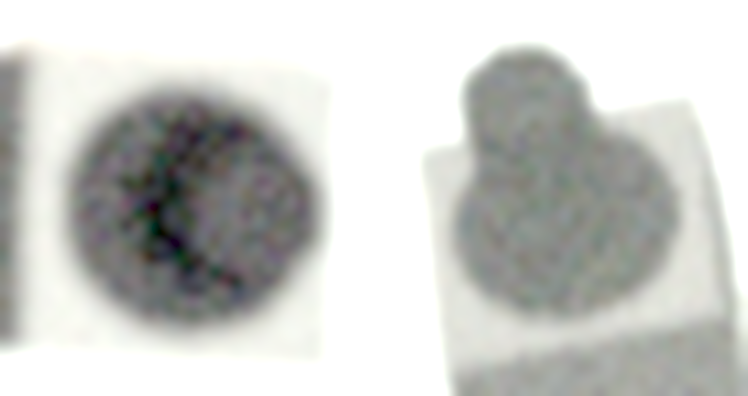

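```bash
python3 - <<'E'
from h import *
d=dict(np.load('t6.npz')); s=dict(np.load('s6.npz'))
def tri(a,b):
    A=[];B=[]
    for c,(u,v) in ((d,a),(s,b)):
        o=c['T'][:3,3]; w=pt(c,u,v,0)-o; w/=np.linalg.norm(w); P=np.eye(3)-np.outer(w,w); A.append(P);B.append(P@o)
    x=np.linalg.lstsq(np.vstack(A),np.hstack(B),rcond=None)[0]
    return x.round(4), np.linalg.norm(A[0]@x-B[0]).round(4)
f=lambda u,v,o,s:(o[0]+u/s-.5,o[1]+v/s-.5)
T1=f(183,155,(315,195),8.4); S1=f(197.5,146,(277,168),8.4)
print('pilot top',tri(T1,S1),pt(d,*T1,.12).round(4),pt(s,*S1,.12).round(4))
T2=f(248,207,(442,217),11);S2=f(151.5,95,(174,198),11)
print('knob top',tri(T2,S2),pt(d,*T2,.092).round(4),pt(s,*S2,.092).round(4))
T3=f(192,210,(442,217),11);S3=f(193.5,228,(174,198),11)
print('flange',tri(T3,S3),pt(d,*T3,.044).round(4),pt(s,*S3,.04).round(4))
# bore corners top, z .122
c=np.array([pt(d,*f(u,v,(315,195),8.4),.122) for u,v in ((137,85),(260,103),(240,231),(113,205))])[:,:2]
e=np.roll(c,-1,0)-c; print('bore',c.mean(0).round(4),np.linalg.norm(e,axis=1).round(4),(np.degrees(np.arctan2(e[:,1],e[:,0]))%90).round(1))
K,T=s['camera_matrix'],s['T']
for c in (d,s):
    K,T=c['camera_matrix'],c['T'];v,u=np.mgrid[:400,:640]; Z=c['range_z']
    P=np.stack([(u-K[0,2])/K[0,0]*Z,(v-K[1,2])/K[1,1]*Z,Z],-1)@T[:3,:3].T+T[:3,3]
    r=np.hypot(P[...,0]-.546,P[...,1]+.037); m=(r>.035)&(r<.06)&(P[...,2]>.09)&(P[...,2]<.115)
    A=np.c_[P[m][:,0]-.546,P[m][:,1]+.037,np.ones(m.sum())]; print('deck plane',np.linalg.lstsq(A,P[m][:,2],rcond=None)[0].round(4))
for n,(u,v) in (('block',(442,250)),('bench',(500,300))): print(n,pt(d,u,v).round(4))
E
```

```text
pilot top (array([ 0.5468, -0.0363,  0.1205]), np.float64(0.0013)) [ 0.5472 -0.0351  0.12  ] [ 0.546  -0.0374  0.12  ]
knob top (array([ 0.4964, -0.2915,  0.0883]), np.float64(0.0015)) [ 0.4968 -0.289   0.092 ] [ 0.4985 -0.2927  0.092 ]
flange (array([ 0.4962, -0.2936,  0.0399]), np.float64(0.0001)) [ 0.4963 -0.2923  0.044 ] [ 0.4962 -0.2937  0.04  ]
bore [ 0.5469 -0.036 ] [0.0286 0.0298 0.0298 0.0282] [80.1 79.3 76.8 77. ]
deck plane [-0.0004 -0.      0.1013]
deck plane [-0.      0.0023  0.1008]
block [5.0310e-01 1.0000e-04 1.0832e+00]
bench [ 3.553e-01 -3.863e-01 -2.000e-04]
```

jog_arm(
  series=[
    [0.6,[-0.184,0.173,0.05],[0,0,0]],
    [0.6,[-0.184,0.173,0.05],[0,0,0]],
    [0.6,[-0.184,0.173,0.05],[0,0,0]],
    [0.6,[-0.184,0.173,0.05],[0,0,0]],
    [0.6,[-0.184,0.173,0.068],[0,0,0]],
    [0.6,[-0.184,0.173,0.068],[0,0,0]],
    [0.6,[-0.184,0.173,0.068],[0,0,0]],
    [0.6,[-0.184,0.173,0.068],[0,0,0]],
    [0.6,[-0.184,0.173,0.068],[0,0,0]],
  ],
)

```text
time: 6.57
tool_pos: [0.4975, -0.2906, 0.1585]
tool_rot: [-3.139, -0.002, 1.575]
contact_force: [-0.5, 0.2, 0.2]
opening: 0.0737
```

```bash
python3 - <<'E'
from h import *
rel([.4965,-.292,.053],90)
E
```

```text
t 6.57 pos [ 0.4975 -0.2906  0.1585] yaw 90.3 F [-0.5  0.2  0.2] open 0.0737 q6 -0.67 | shift [-0.0016, -0.0008, 0.1055] rv [-0.002, -0.002, 0.005] dist 0.105
```

jog_arm(
  series=[
    [0.4,[-0.0015,-0.001,0.035],[0,0,0.004]],
    [0.4,[-0.0015,-0.001,0.06],[0,0,0.004]],
    [0.4,[-0.0015,-0.001,0.08],[0,0,0.004]],
    [0.4,[-0.0015,-0.001,0.095],[0,0,0.004]],
    [0.4,[-0.0015,-0.001,0.103],[0,0,0.004]],
    [0.4,[-0.0015,-0.001,0.105],[0,0,0.004]],
    [0.4,[-0.0015,-0.001,0.105],[0,0,0.004]],
  ],
)

```text
time: 7.15
tool_pos: [0.4968, -0.2921, 0.0555]
tool_rot: [3.141, 0.0, 1.57]
contact_force: [0.4, -0.1, 0.1]
opening: 0.0642
```

```bash
python3 - <<'E'
from h import *
rel([.4965,-.292,.053],90)
d=cap('scene','s7'); d['img']=np.clip(d['img']*1.9,0,255).astype(np.uint8); crop(d,'s7c',130,130,250,250,5)
E
```

```text
t 7.15 pos [ 0.4968 -0.2921  0.0555] yaw 90.0 F [ 0.4 -0.1  0.1] open 0.0642 q6 -0.66 | shift [0.0001, -0.0003, 0.0025] rv [0.0, 0.0, -0.001] dist 0.003
```

View pics/s7c.png

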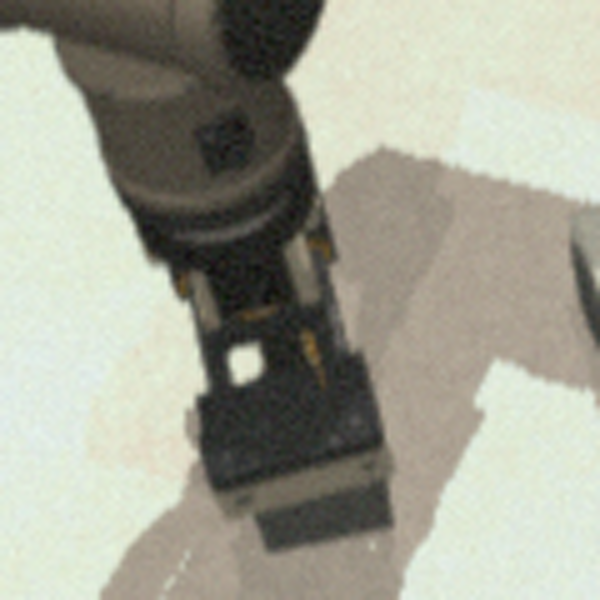

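jog_arm(
  series=[
    [0.4,[0,0,0.002],[0,0,0]],
    [-0.3,[0,0,0.002],[0,0,0]],
    [-0.6,[0,0,0.002],[0,0,0]],
    [-1,[0,0,0.002],[0,0,0]],
    [-1,[0,0,0.002],[0,0,0]],
    [-1,[0,0,0.002],[0,0,0]],
    [-1,[0,0,0.002],[0,0,0]],
    [-1,[0,0,0.002],[0,0,0]],
    [-1,[0,0,0.002],[0,0,0]],
  ],
  squeeze=25,
)

```text
time: 7.95
tool_pos: [0.4967, -0.2925, 0.0528]
tool_rot: [-3.141, -0.0, 1.569]
contact_force: [-1.0, 0.2, 0.9]
opening: 0.0254
```

```bash
python3 - <<'E'
from h import *
rel([.4968,-.2921,.20],90)
E
```

```text
t 7.95 pos [ 0.4967 -0.2925  0.0528] yaw 89.9 F [-1.   0.2  0.9] open 0.0254 q6 -0.66 | shift [0.0004, 0.0001, -0.1472] rv [-0.0, -0.0, -0.002] dist 0.147
```

jog_arm(
  series=[
    [-1,[0,0,-0.015],[0,0,0]],
    [-1,[0,0,-0.04],[0,0,0]],
    [-1,[0,0,-0.075],[0,0,0]],
    [-1,[0,0,-0.11],[0,0,0]],
    [-1,[0,0,-0.145],[0,0,0]],
    [-1,[0,0,-0.147],[0,0,0]],
    [-1,[0,0,-0.147],[0,0,0]],
    [-1,[0,0,-0.147],[0,0,0]],
  ],
)

```text
time: 8.62
tool_pos: [0.4963, -0.2922, 0.199]
tool_rot: [-3.141, -0.001, 1.569]
contact_force: [0.5, 0.1, -1.2]
opening: 0.0255
```

```bash
python3 - <<'E'
from h import *
rel([.5465,-.0365,.20],90)
for n,t in (('scene','s8'),('top','t8')): 
    d=cap(n,t); d['img']=np.clip(d['img']*1.9,0,255).astype(np.uint8); 
    if n=='scene': crop(d,'s8c',130,100,250,220,5)
E
```

```text
t 8.62 pos [ 0.4963 -0.2922  0.199 ] yaw 89.9 F [ 0.5  0.1 -1.2] open 0.0255 q6 -0.66 | shift [0.2558, 0.0497, -0.0009] rv [-0.001, -0.001, -0.002] dist 0.261
```

View pics/s8c.png

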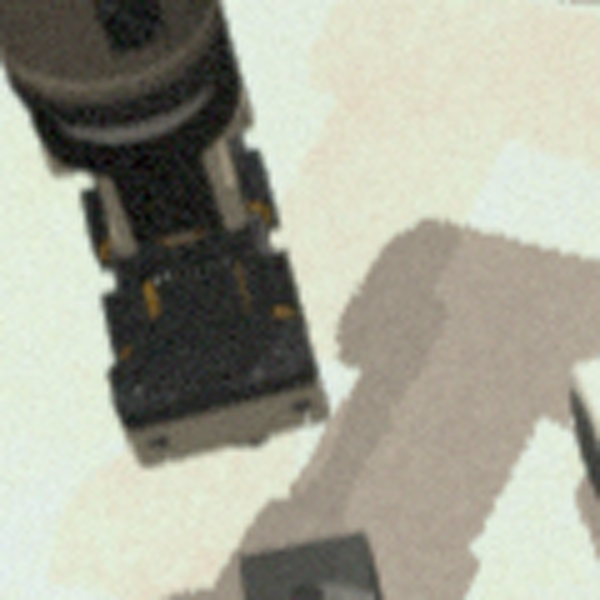

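```bash
python3 - <<'E'
from h import *
im=np.load('s8.npz')['img'][200:245,165:220,::-1].astype(float)
im=cv2.GaussianBlur(cv2.resize(im,None,fx=12,fy=12,interpolation=cv2.INTER_CUBIC),(0,0),4)
cv2.imwrite('pics/hole8.png',np.clip(im*2.6,0,255).astype(np.uint8))
E
```

```text
(no output)
```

View pics/hole8.png

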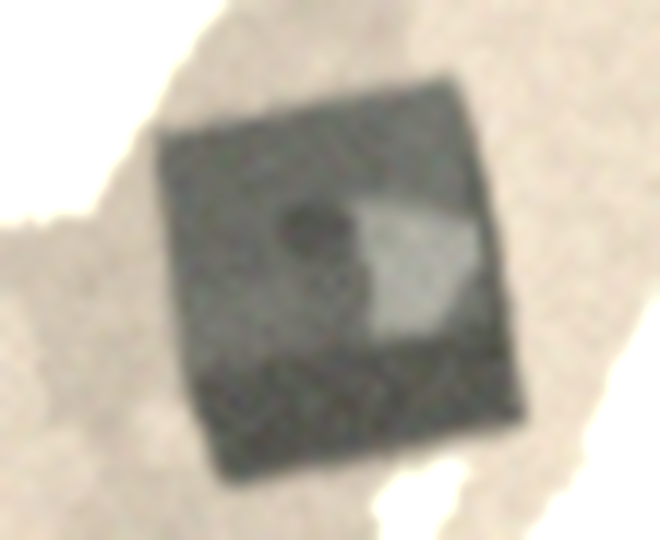

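jog_arm(
  series=[
    [-1,[0.06,0.012,-0.03],[0,0,-0.12]],
    [-1,[0.1,0.02,-0.03],[0,0,-0.24]],
    [-1,[0.14,0.03,-0.03],[0,0,-0.36]],
    [-1,[0.17,0.035,-0.03],[0,0,-0.48]],
    [-1,[0.2,0.04,-0.02],[0,0,-0.6]],
    [-1,[0.22,0.045,-0.01],[0,0,-0.72]],
    [-1,[0.24,0.049,-0.01],[0,0,-0.84]],
    [-1,[0.256,0.05,-0.01],[0,0,-0.96]],
    [-1,[0.256,0.05,-0.01],[0,0,-1.08]],
    [-1,[0.256,0.05,-0.01],[0,0,-1.2]],
    [-1,[0.256,0.05,-0.01],[0,0,-1.32]],
    [-1,[0.256,0.05,-0.01],[0,0,-1.44]],
  ],
)

```text
time: 9.72
tool_pos: [0.5465, -0.0363, 0.2079]
tool_rot: [3.141, -0.004, 3.015]
contact_force: [-0.2, -0.5, -0.7]
opening: 0.0256
```

jog_arm(
  series=[
    [-1,[0,0,0],[0,0,-0.12]],
    [-1,[0,0,0],[0,0,-0.13]],
    [-1,[0,0,0],[0,0,-0.13]],
    [-1,[0,0,0],[0,0,-0.13]],
  ],
)

```text
time: 10.05
tool_pos: [0.5469, -0.0366, 0.2089]
tool_rot: [3.141, -0.002, 3.135]
contact_force: [0.5, -0.1, -0.3]
opening: 0.0256
```

```bash
python3 - <<'E'
from h import *
rel([.5465,-.0365,.20],180)
d=cap('scene','s9'); d['img']=np.clip(d['img']*1.9,0,255).astype(np.uint8); crop(d,'s9c',260,110,350,210,6)
d=cap('top','t9')
E
```

```text
t 10.05 pos [ 0.5469 -0.0366  0.2089] yaw 179.6 F [ 0.5 -0.1 -0.3] open 0.0256 q6 -1.77 | shift [0.0004, 0.0001, 0.0089] rv [0.0, -0.002, -0.006] dist 0.009
```

View pics/s9c.png

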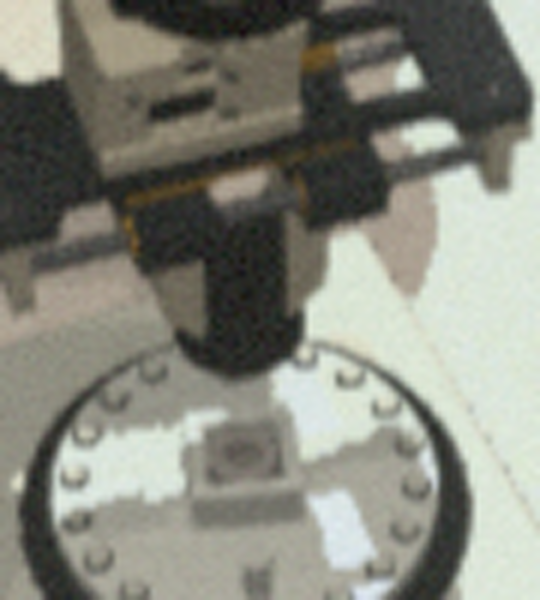

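```bash
python3 - <<'E'
from h import *
s=dict(np.load('s9.npz'))
print('block hole',pt(s,191,218.5,.04).round(4))
print('flange',pt(s,299.4,164,.196).round(4))
# project a model flange at the pilot pos for checking
K,T=s['camera_matrix'],s['T']; Ti=np.linalg.inv(T)
def pr(P): c=(Ti[:3,:3]@P.T).T+Ti[:3,3]; return c[:,:2]/c[:,2:]*K[0,0]+K[:2,2]
a=np.linspace(0,2*np.pi,73); im=cv2.imread('pics/s9c.png')
for (x,y),col in (((.5465,-.0365),(0,0,255)),):
  for z,r in ((.196,.024),(.202,.024),(.12,.0137)):
    P=np.c_[x+r*np.cos(a),y+r*np.sin(a),0*a+z]; q=(pr(P)-[260,110]+.5)*6
    cv2.polylines(im,[q.astype(np.int32)],True,col,1)
cv2.imwrite('pics/s9o.png',im)
E
```

```text
block hole [ 0.4969 -0.2941  0.04  ]
flange [ 0.5479 -0.0374  0.196 ]
```

View pics/s9o.png

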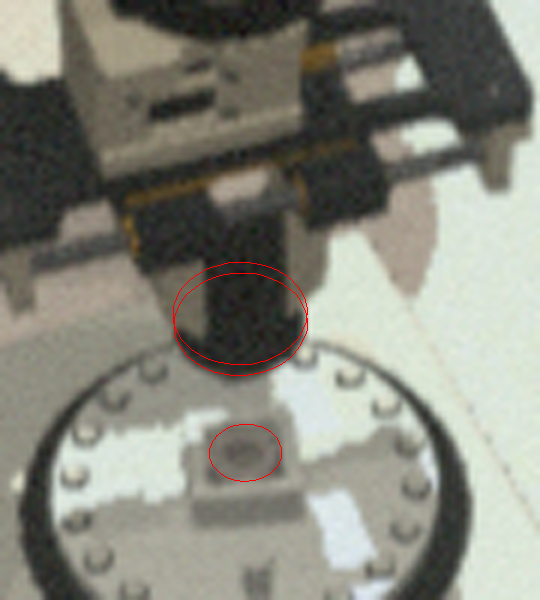

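The overlay shows the flange within about 2 mm of the pilot axis, slightly towards +x. I'll shift about 1 mm towards -x and lower the pin to just above the hole.

jog_arm(
  series=[
    [-1,[0.001,0,0.02],[0,0,-0.006]],
    [-1,[0.001,0,0.036],[0,0,-0.006]],
    [-1,[0.001,0,0.042],[0,0,-0.006]],
    [-1,[0.001,0,0.044],[0,0,-0.006]],
    [-1,[0.001,0,0.044],[0,0,-0.006]],
    [-1,[0.001,0,0.044],[0,0,-0.006]],
  ],
)

```text
time: 10.65
tool_pos: [0.5468, -0.0367, 0.1666]
tool_rot: [-3.141, 0.001, -3.139]
contact_force: [-0.8, -0.0, -0.2]
opening: 0.0255
```

```bash
python3 - <<'E'
from h import *
rel([.5458,-.0366,.135],180)
s=cap('scene','s10'); s['img']=np.clip(s['img']*1.9,0,255).astype(np.uint8); crop(s,'s10c',260,110,350,210,6)
K,T=s['camera_matrix'],s['T']; Ti=np.linalg.inv(T)
def pr(P): c=(Ti[:3,:3]@P.T).T+Ti[:3,3]; return c[:,:2]/c[:,2:]*K[0,0]+K[:2,2]
a=np.linspace(0,2*np.pi,73); im=cv2.imread('pics/s10c.png')
h=status.observe()['tool_pos'][2]-.0128
for z in (h,h+.006):
    P=np.c_[.546+.024*np.cos(a),-.0374+.024*np.sin(a),0*a+z]; q=(pr(P)-[260,110]+.5)*6
    cv2.polylines(im,[q.astype(np.int32)],True,(0,0,255),1)
cv2.imwrite('pics/s10o.png',im)
E
```

```text
t 10.65 pos [ 0.5468 -0.0367  0.1666] yaw -179.8 F [-0.8 -0.  -0.2] open 0.0255 q6 -1.78 | shift [0.001, 0.0002, 0.0316] rv [-0.0, 0.001, 0.003] dist 0.032
```

View pics/s10o.png

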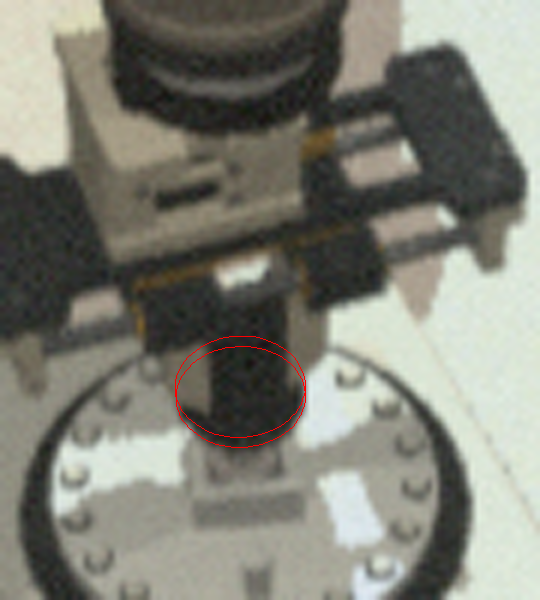

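jog_arm(
  series=[
    [-1,[0.0015,0,0.003],[0,0,0.003]],
    [-1,[0.0015,0,0.006],[0,0,0.003]],
    [-1,[0.0015,0,0.008],[0,0,0.003]],
    [-1,[0.0015,0,0.01],[0,0,0.003]],
    [-1,[0.0015,0,0.012],[0,0,0.003]],
    [-1,[0.0015,0,0.014],[0,0,0.003]],
    [-1,[0.0015,0,0.014],[0,0,0.003]],
  ],
)

```text
time: 11.28
tool_pos: [0.5446, -0.0366, 0.1513]
tool_rot: [3.141, -0.001, -3.141]
contact_force: [-0.3, 0.6, -0.5]
opening: 0.0256
```

```bash
python3 - <<'E'
from h import *
rel([.5455,-.0367,.135],180)
E
```

```text
t 11.28 pos [ 0.5446 -0.0366  0.1513] yaw -180.0 F [-0.3  0.6 -0.5] open 0.0256 q6 -1.78 | shift [-0.0009, -0.0001, 0.0163] rv [0.0, -0.001, 0.0] dist 0.016
```

jog_arm(
  series=[
    [-1,[-0.0005,0,0.003],[0,0,0]],
    [-1,[-0.0005,0,0.006],[0,0,0]],
    [-1,[-0.0005,0,0.009],[0,0,0]],
    [-1,[-0.0005,0,0.012],[0,0,0]],
    [-1,[-0.0005,0,0.014],[0,0,0]],
    [-1,[-0.0005,0,0.0155],[0,0,0]],
    [-1,[-0.0005,0,0.0165],[0,0,0]],
    [-1,[-0.0005,0,0.0165],[0,0,0]],
  ],
)

```text
time: 11.95
tool_pos: [0.5452, -0.0367, 0.1351]
tool_rot: [3.141, -0.0, -3.141]
contact_force: [-0.1, -0.4, -2.0]
opening: 0.0256
```

```bash
python3 - <<'E'
from h import *
rel([.5455,-.0367,.135],180)
s=cap('scene','s11'); s['img']=np.clip(s['img']*1.9,0,255).astype(np.uint8); crop(s,'s11c',260,110,350,210,6)
E
```

```text
t 11.95 pos [ 0.5452 -0.0367  0.1351] yaw -180.0 F [-0.1 -0.4 -2. ] open 0.0256 q6 -1.78 | shift [-0.0003, -0.0, 0.0001] rv [0.0, -0.0, 0.0] dist 0.0
```

View pics/s11c.png

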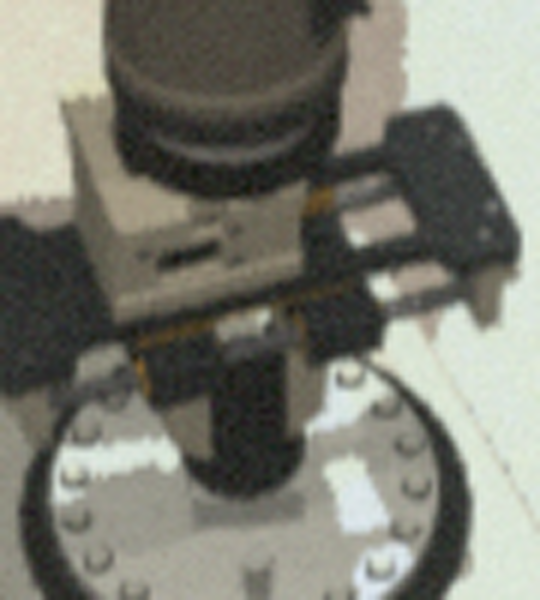

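The flange is on the hub: TCP is at 0.135 m against an expected 0.1348 for fully home. I'll release and retract.

jog_arm(
  series=[
    [-0.4,[0,0,0.0005],[0,0,0]],
    [-0.2,[0,0,0],[0,0,0]],
    [0.2,[0,0,0],[0,0,0]],
    [0.4,[0,0,0],[0,0,0]],
    [0.4,[0,0,0],[0,0,0]],
    [0.4,[0,0,-0.015],[0,0,0]],
    [0.4,[0,0,-0.04],[0,0,0]],
    [0.4,[0,0,-0.08],[0,0,0]],
    [0.4,[0.04,0,-0.1],[0,0,0]],
    [0.4,[0.08,0,-0.1],[0,0,0]],
    [0.4,[0.12,0,-0.1],[0,0,0]],
    [0.4,[0.16,0,-0.1],[0,0,0]],
  ],
)

```text
time: 13.0
tool_pos: [0.3834, -0.0365, 0.2354]
tool_rot: [-3.141, 0.001, -3.141]
contact_force: [-0.8, -0.8, 0.4]
opening: 0.0645
```

jog_arm(
  series=[
    [0.4,[0.03,0,0],[0,0,0]],
    [0.4,[0.03,0,0],[0,0,0]],
    [0.4,[0.03,0,0],[0,0,0]],
    [0.4,[0.03,0,0],[0,0,0]],
  ],
)

```text
time: 13.33
tool_pos: [0.3562, -0.037, 0.2359]
tool_rot: [-3.141, 0.002, 3.141]
contact_force: [1.2, -0.5, 0.6]
opening: 0.0641
```

```bash
python3 - <<'E'
from h import *
rel([.5455,-.0367,.135],180)
s=cap('scene','s12'); d=cap('top','t12')
for c,t,b in ((s,'s12c',(260,140,350,215)),(d,'t12c',(290,165,385,265))):
    e=dict(c); e['img']=np.clip(c['img']*1.9,0,255).astype(np.uint8); crop(e,t,*b,6 if t[0]=='t' else 7)
    K,T=c['camera_matrix'],c['T'];v,u=np.mgrid[:400,:640]; Z=c['range_z']
    P=np.stack([(u-K[0,2])/K[0,0]*Z,(v-K[1,2])/K[1,1]*Z,Z],-1)@T[:3,:3].T+T[:3,3]
    r=np.hypot(P[...,0]-.546,P[...,1]+.037); m=(r>.035)&(r<.06)&(P[...,2]>.09)&(P[...,2]<.115)
    A=np.c_[P[m][:,0]-.546,P[m][:,1]+.037,np.ones(m.sum())]; print('deck plane',np.linalg.lstsq(A,P[m][:,2],rcond=None)[0].round(4),m.sum())
    m=(r<.03)&(P[...,2]>.166); print('knob top',np.median(P[m],0).round(4),m.sum())
    m=(r<.035)&(P[...,2]>.122)&(P[...,2]<.135); print('flange',np.median(P[m][:,2]).round(4),m.sum())
E
```

```text
t 13.33 pos [ 0.3562 -0.037   0.2359] yaw 180.0 F [ 1.2 -0.5  0.6] open 0.0641 q6 -1.89 | shift [-0.1891, 0.0004, 0.1013] rv [-0.001, 0.002, -0.0] dist 0.215
deck plane [ 0.0047 -0.0005  0.1007] 988
knob top [ 0.55   -0.0384  0.1723] 102
flange 0.1266 194
deck plane [ 0.0014 -0.0004  0.1013] 1873
knob top [ 0.5467 -0.0349  0.1731] 161
flange 0.1272 313
```

View pics/s12c.png

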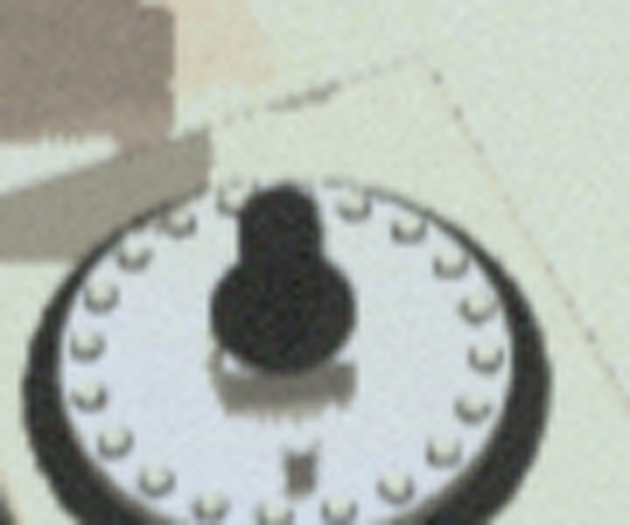

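View pics/s12.png

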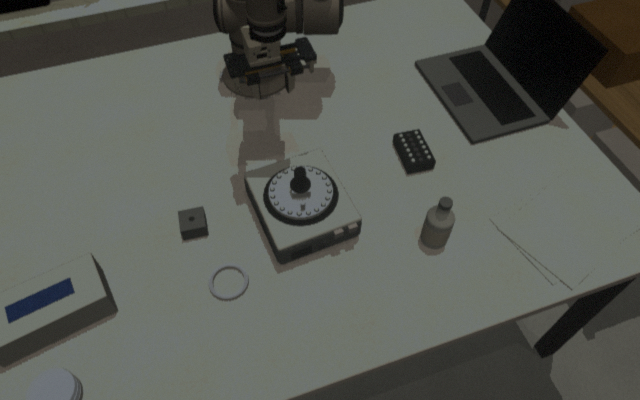

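View pics/t12c.png

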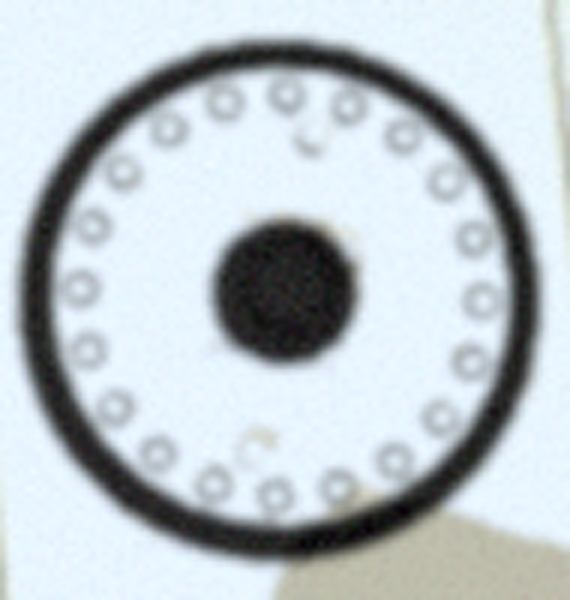

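The knob top reads 0.172–0.173 m (home is 0.174), the flange top 0.127 m (0.128) and the deck 0.101 m and level (0.102). The pin stands upright on the hub at scene (300,180). The rack, bottle and ring look unmoved and the arm is clear, so I'm handing in.

```bash
python3 -c "
from cell import job
print(job.hand_in())"
```

```text
the job is handed in; nothing more can be done
None
```

The rotor is home on the square drive and the hold-down pin stands in the spindle, released. I handed the job in at about 13 s of the 64 s allowed; hand-in gives no verdict.

- **Rotor:** I straddled the far post with the open fingers and pushed the rotor clockwise about 27–30°. It then dropped; the deck went from 0.120 m to 0.101 m, level in both cameras.
- **Pin:** I took the pin from its block and lowered it through the hub; the largest reading was about 2 N. I let go with the gripper within 0.3 mm of the calculated home height.
- **Last checks:**
  - The knob top read 0.172–0.173 m (home is 0.174 m).
  - The flange top read 0.127 m (0.128 m).
  - The deck read 0.101 m (0.102 m).
  - The gripper was clear of everything.
  - The rack, bottle and ring looked unmoved by eye; I did not measure them.
- **Disagreements:** The two cameras differ by about 2–3 mm sideways, within what their stated calibration allows. The drive is not aligned with the machine housing, as I had first assumed, so the rotor turned further than planned before it dropped.

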